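Zero the evidence balance with its sunken tare key

TASK

Zero the balance: with a fingertip push the sliding dust cover off the round well, back towards the weighing pan as far as it goes, then reach into the well and press the sunken tare key fully down, keeping it down for at least two seconds before letting it spring back up. Leave the cover open, do not press the power key in the square well beside it, do not touch the weighing dish on the pan, and leave the things standing around the balance where they are. Nothing is to be picked up.

Things in the scene. Friction and masses are not known exactly. Their poses are not given: they have to be found in the camera images.
- balance: White bench balance fixed to the table, 190 mm wide (y). Origin: centre of its underside; x runs from key side (facing roughly the robot) to pan side, z up. Front deck x -175 to -15 mm, 28 mm high; rear block x to +170 mm, 46 mm high, with a steel pan, radius 62 mm, at x +90 mm. Two grey well blocks 64 x 64 x 30 mm stand on the deck at x -105, y +45 and -45 mm; which is on which side varies.
- tare_mouth (a point): Centre of the round tare well's mouth, level with its block's top, 58 mm above the table; axes as the balance's. Well: 50 mm diameter, 26 mm deep, straight walls. At its bottom the white round tare key, 34 mm across, its top 18 mm below the mouth when up, 23 mm when fully pressed. Hidden by the dust cover at the start; two thin rails run from the block top towards the pan.
- tare_key (a joint): Tare key: 0 m up, 0.005 m fully pressed (stop). Springs back by itself; takes 1.5 N to start and 5 N to press fully.
- cover (a joint): Dust cover of the round well: 0 m shut, 0.056 m fully open (stop); starts between 0 and 0.012. It slides level along the balance's +x (towards the pan), needs about 1.5 N and stays where it is left.
- cover_rib (a point): Centre of the top edge of the rib on the dust cover; moves with the cover; axes as the balance's. The cover is a bare aluminium plate 62 x 62 mm, 4 mm thick, lying on the round well's block, with an upright rib across its middle: 44 mm long (y), 6 mm thick (x), rising 16 mm above the plate; this point is 20 mm above the mouth of the well.
- power_mouth (a point): Centre of the mouth of the uncovered square well, 46 x 46 mm, 26 mm deep, in the other block, also 58 mm above the table; axes as the balance's.
- power_key (a joint): Power key, white, square, 30 x 30 mm, at the bottom of the square well, its top 18 mm below the mouth: 0 m up, 0.005 m pressed. Must not be pressed.
- dish_center (a point): Centre, half-way up, of the loose round steel weighing dish on the pan: rim radius 42 mm, 30 mm high, its rim 82 mm above the table. Must not be touched.
- jar_center (a point): Centre, half-way up, of a loose white jar with black cap, radius 26 mm, 60 mm high, standing on the table beside the balance.
- marker_center (a point): Centre, half-way up, of a loose yellow tent-shaped evidence marker, 78 x 70 mm, 70 mm high, standing on the table beside the balance.
- case_center (a point): Centre, half-way up, of a loose upright brass cartridge case, radius 11 mm, 48 mm high, standing on the table beside the balance.

How it is judged (in metres and radians):
On the way, in this order (a step that is already met when the one before it is completed fails the run):
1. the dust cover is pushed back, open by at least 50 of its 56 mm (value of joint cover above 0.05 m), for 0.2 s.
2. with the cover open, the tare key is kept down (at least 4 of its 5 mm) for 1.8 s without a break (value of joint tare_key above 0.004 m and value of joint cover above 0.048 m), for 1.8 s.
At the end, for the whole second after the job is handed in: The dust cover is open by at least 48 mm, the tare key and the power key are both up (within 1 mm), and the dish, jar, marker and cartridge case stand within 10 mm of where they stood (value of joint cover above 0.048 m and value of joint each of tare_key, power_key below 0.001 m and distance of each of dish_center, jar_center, marker_center, case_center from where it was at the start of the episode below 0.01 m); the robot touches nothing.
It fails at once if the power key is pressed (more than 2 mm) (value of joint power_key above 0.002 m).
It fails at once if the weighing dish is touched, or shifted or lifted by more than 10 mm (contact force between any of the arm, the fingers and dish above 0.3 N or distance of dish_center from where it was at the start of the episode above 0.01 m).
It fails at once if the jar, marker or cartridge case is knocked, moved or lifted (more than 10 mm) (distance of any of jar_center, marker_center, case_center from where it was at the start of the episode above 0.01 m).
It also fails if it takes over 42 s, if anything falls off the work surface, if the arm or the gripper's body presses on something with over 40 N, if the wrist force passes 120 N, or if a joint passes its speed limit or range.

ROBOT

A 6-joint arm with a two-finger parallel gripper is mounted at the origin on the work surface. World frame = base frame: x ahead of the robot, y to its left, z up, the work surface at z = 0. Lengths are in m, angles in degrees, forces in N, time in s.
With the tool pointing down it reaches from about 0.4 to 0.825 m from the base axis. Payload 7 kg.
Tool frame: the origin (TCP) lies on the front face of the gripper's body, between the roots of the fingers; the fingertips stand 66 mm ahead of it and the grasp point (between the pads) lies 47 mm ahead of it; z points along the fingers, y is the line along which they close (so a half turn about z gives the same grasp; the last joint's range is limited). The gripper opens to 88 mm and grips with 3 to 60 N. Pads are 19 mm wide; open, the fingers measure 130 mm over their backs; the gripper's body (78 mm by 193 mm) begins 47 mm behind the grasp point.
Start: joints at [81.824, 20.546, 0.682, 0, -70.136, -16.507], TCP at [0.282, 0.613, 0.292] pointing down, gripper open.
Joint ranges: [-176.03, 176.03], [-82.01, 121.73], [-58.28, 71.71], [-173.87, 95.51], [-174.79, -0.11], [-173.66, 173.66]. Speed limits (degrees/s): [136.94, 136.94, 172.46, 180, 180, 180].

INTERFACE

Orientations are given as [roll, pitch, yaw] about the fixed x, y, z axes, in that order (R = Rz(yaw) Ry(pitch) Rx(roll)).
In Python, from plant import ctrl gives the robot as it stands.
- The arm moves only by the tool send_rows, never from a script. Its argument "deltas" is a list of rows, each a list of 2 entries, a list of its own where there are three numbers: the shift along the tool's x, y, z each as a share of 800 mm, from -1 to 1, then the turn about the tool's z as a share of 90 degrees, from -1 to 1. A call has exactly 5 rows; each row is the pose to reach, as a shift and turn from the pose commanded when the call began, along the tool's axes at that moment; what a row does not reach only later rows make up. A row lasts 1/12 s, in which the tool goes at most 41.7 mm and 7.16 degrees, less where a joint would pass 70% of its speed; a pose out of reach is approached as far as the arm can. A call with a number of a shift or a turn outside -1 to 1 is refused whole. A call with a gripper value outside its range is refused whole. "gripper" is the opening, from 0 (shut) to 1 (fully open), set as the call begins (left out, the last holds). The fingers move at their own pace and stop on an object; the grip force is fixed at half the most. Time passes only in rows, so rows that repeat a pose let the fingers close, or fill a call up. It gives the time, the measured TCP pose, the force, the opening and the grip force at its end, in the units of the state.
- ctrl.get_obs(): the state, without advancing time (a new reading comes with each control period).
- ctrl.snapshot(name): name is "scene" or "top"; returns a dict with "color" (480x640x3 uint8, red, green, blue), "vertical_fov" (degrees; the focal length in pixels is half the picture's height over the tangent of half this angle, whatever the lens; pixels are square), "cx", "cy" (the principal point, pixels), "rvec" (rotation vector, rad) and "tvec" (3), from world to camera coordinates, as OpenCV has them. Camera axes: x right, y down, z forward; pixel columns grow to the right and rows downward; lengths in m; the calibration is good to about 2 mm. A picture is of the moment at which its call begins. There is no depth.
- ctrl.close_job(): hands the job in; it is judged then, once.
Trained networks look in a picture, given as the dict that the camera call returned (one of the last four; its "shot" number tells which), for a name from the list of things; names that differ only in an ending like _2 or _b are one class to them, and where a whole thing is asked for, a point or a joint stands for the part that bears it (a point fixed in the world has none). Each returns a list of dicts, best first, with "conf" (0 to 1); they miss things now and then, are a little off and sometimes report something else, mostly with a low value. They report only what shows in the picture. A call takes as long as a camera call.
- ctrl.boxes_of(picture, thing): "xy" ([column, row] as shares, 0 to 1, of the picture: columns of its width, rows of its height, amid what is visible of it).
- ctrl.cut_out(picture, thing): "pixels" (480x640 bool, what is visible of it) and "xy" ([column, row] as shares, 0 to 1, of the picture: columns of its width, rows of its height, amid what is visible of it).
The state is a dict: "clock": time; "joint_pos": joint angles; "qvel": joint speeds; "tau": joint torques, N m; "tool_pos": TCP position; "orientation": TCP orientation; "force": force on the tool from outside, world axes, zero at the start; "moment": the same for the moment, N m; "opening": finger opening in m; "gripper_force": force on a finger pad.
Only numpy, scipy, OpenCV 4.12 (cv2) and the standard library are available. Lean on these libraries where they do the work, as an engineer would, in place of code of your own. Each camera call takes 0.05 s, during which the arm holds its last target. There are 200 camera calls.

## Working session

There is one attempt and no reset: what is moved stays moved. The work goes in short steps, Python scripts to look and compute and a tool call to move; the robot and the scene stay as the last step left them, time stands still between calls to the robot, and variables do not carry over. Pictures are saved under pics/ and viewed, at most 10 in all, crops included, and the job is handed in when it is done.

Besides the shell and the picture viewer there is one more tool, called after "Request:" as name(argument=value, ...), one argument or row to a line, values as JSON. send_rows: Moves the arm, as the interface text tells. Shift numbers are shares of 800 mm and turn numbers shares of 90 degrees, none past 1 either way. Its arguments: {"type":"object","properties":{"deltas":{"type":"array","items":{"type":"array"}},"gripper":{"type":"number"}},"required":["deltas"]}

```bash
mkdir -p pics; cat > h.py <<'E'
import numpy as np, cv2
from plant import ctrl
def K(s):
    f=240/np.tan(np.radians(s["vertical_fov"])/2)
    return np.array([[f,0,s["cx"]],[0,f,s["cy"]],[0,0,1]])
def ray(s,px,z):
    R=cv2.Rodrigues(np.array(s["rvec"],float))[0];t=np.array(s["tvec"],float).ravel()
    c=-R.T@t;d=R.T@np.linalg.inv(K(s))@np.array([px[0],px[1],1.])
    return c+d*(z-c[2])/d[2]
def proj(s,P):
    return cv2.projectPoints(np.array(P,float).reshape(-1,3),np.array(s["rvec"],float),np.array(s["tvec"],float),K(s),None)[0].reshape(-1,2)
def save(s,n): cv2.imwrite(f"pics/{n}.png",s["color"][:,:,::-1])
E
python3 - <<'E'
from h import *
print(ctrl.get_obs())
Z=dict(balance=.04,tare_mouth=.058,cover_rib=.07,power_mouth=.058,power_key=.04,dish_center=.067,jar_center=.03,marker_center=.035,case_center=.024)
for n in("scene","top"):
    s=ctrl.snapshot(n);save(s,n+"0")
    R=cv2.Rodrigues(np.array(s["rvec"],float))[0];print(n,s["vertical_fov"],-R.T@np.array(s["tvec"]).ravel())
    for k,z in Z.items():
        for d in ctrl.boxes_of(s,k)[:2]:
            p=np.array(d["xy"])*[640,480];print(k,round(d["conf"],2),p.round(),ray(s,p,z).round(3))
E
```

```text
{'clock': 0.0, 'joint_pos': array([ 8.18240470e+01,  2.05893433e+01,  6.34760431e-01, -2.03371657e-02,
       -7.01345480e+01, -1.65073310e+01]), 'qvel': array([-0.05746475, -0.00778877, -0.01227316, -0.03858432, -0.00553631,
        0.00745566]), 'tau': array([ 1.28298463e-03, -5.82720029e+01,  2.93057102e+01,  6.99721277e+00,
        6.89860142e-03, -1.52816228e-04]), 'tool_pos': array([0.28173398, 0.61298497, 0.29125301]), 'orientation': array([ 1.79909110e+02, -6.99751441e-03, -2.46902042e+01]), 'force': array([-0.16792629,  0.28249684, -0.41996604]), 'moment': array([-0.05290813,  0.04304053,  0.01402472]), 'gripper_force': 0.0, 'opening': 0.08781549844868483}
scene 44.19706715109434 [1.37516757 0.04332479 0.78241035]
balance 0.77 [321. 311.] [0.769 0.067 0.04 ]
balance 0.2 [364. 236.] [0.599 0.154 0.04 ]
tare_mouth 0.7 [366. 233.] [0.609 0.154 0.058]
cover_rib 0.85 [368. 229.] [0.613 0.157 0.07 ]
power_mouth 0.61 [321. 224.] [0.583 0.075 0.058]
dish_center 0.75 [313. 298.] [0.764 0.054 0.067]
dish_center 0.52 [321. 223.] [0.59  0.075 0.067]
jar_center 0.71 [233. 233.] [ 0.568 -0.087  0.03 ]
marker_center 0.67 [442. 258.] [0.657 0.286 0.035]
case_center 0.82 [420. 352.] [0.845 0.217 0.024]
top 51.370220762446536 [0.47923234 0.06569916 0.96631446]
balance 0.84 [297. 209.] [0.684 0.078 0.04 ]
tare_mouth 0.68 [254. 253.] [0.596 0.155 0.058]
tare_mouth 0.37 [380. 276.] [ 0.559 -0.078  0.058]
cover_rib 0.65 [250. 252.] [0.596 0.16  0.07 ]
power_mouth 0.57 [298. 273.] [0.56  0.073 0.058]
power_key 0.63 [298. 275.] [0.558 0.072 0.04 ]
dish_center 0.7 [185. 235.] [0.624 0.279 0.067]
dish_center 0.55 [313. 164.] [0.763 0.049 0.067]
jar_center 0.77 [383. 277.] [ 0.559 -0.088  0.03 ]
case_center 0.73 [224. 130.] [0.843 0.225 0.024]
```

View pics/top0.png

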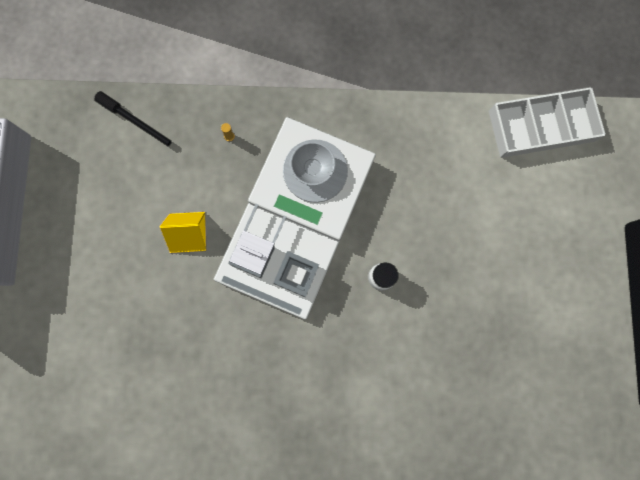

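View pics/scene0.png

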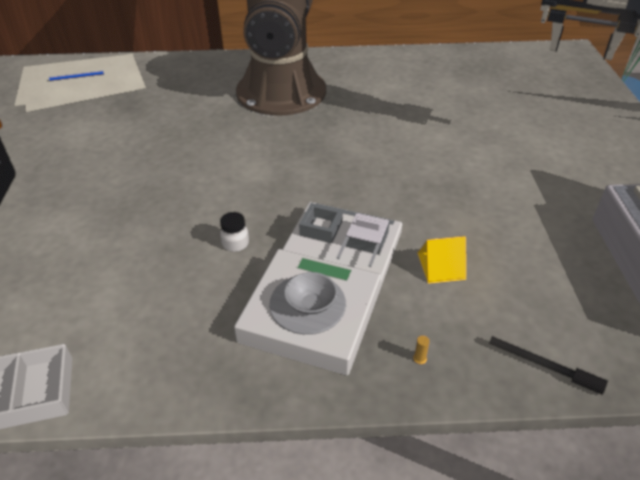

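The top view shows the balance with deck corners at about (215,281) and (307,319), and rear corners at (287,118) and (375,153). The covered tare well is on the +y side at (252,253), and the power well is at (298,273). The scene view agrees, and the marker at (443,258) stands beside the tare side. Next I fit the pose and check it with an overlay.

```bash
cat >> h.py <<'E'
from scipy.optimize import least_squares
def T(p,P):
    c,s=np.cos(p[2]),np.sin(p[2]);P=np.array(P,float).reshape(-1,3)
    return np.c_[p[0]+c*P[:,0]-s*P[:,1],p[1]+s*P[:,0]+c*P[:,1],P[:,2]]
E
python3 - <<'E'
from h import *
t=ctrl.snapshot("top");s=ctrl.snapshot("scene")
M=np.array([[-175,95,28],[-175,-95,28],[170,95,46],[170,-95,46]])/1e3
px=np.array([[215,281],[307,319],[287,118],[375,153]],float)
r=least_squares(lambda p:(proj(t,T(p,M))-px).ravel(),[.68,.08,-.4])
p=r.x;print(p,np.degrees(p[2]),r.fun.round(1))
# masks centroid checks
for n,S in(("top",t),("scene",s)):
    for k in("cover_rib","power_key","dish_center"):
        for d in ctrl.cut_out(S,k)[:1]: print(n,k,d["conf"],np.array(d["xy"])*[640,480],d["pixels"].sum())
def rect(cx,cy,w,h,z):return np.array([[cx-w,cy-h,z],[cx-w,cy+h,z],[cx+w,cy+h,z],[cx+w,cy-h,z]])/1e3
out=[]
for S,(x0,y0,w,h) in((t,(205,110,180,216)),(s,(230,195,180,180))):
    k=4 if S is s else 3.4
    im=cv2.resize(S["color"][y0:y0+h,x0:x0+w,::-1],None,fx=600/h,fy=600/h,interpolation=cv2.INTER_CUBIC)
    for P,c in((rect(-2.5,0,172.5,95,28),(255,0,0)),(rect(77.5,0,92.5,95,46),(0,0,255)),(rect(-105,-45,32,32,58),(0,255,0)),(rect(-105,-45,23,23,58),(0,255,0)),(rect(-105,45,31,31,62),(255,0,255)),(rect(-105,45,3,22,78),(0,160,255))):
        q=((proj(S,T(p,P))+.5-[x0,y0])*600/h)
        cv2.polylines(im,[q.round().astype(int)],True,c,1)
    out.append(im)
im=np.hstack(out);im=cv2.resize(im,(800,int(im.shape[0]*800/im.shape[1])),interpolation=cv2.INTER_AREA)
cv2.imwrite("pics/ov.png",im);print(im.shape)
E
```

```text
[ 0.67252833  0.07709821 -0.37349155] -21.399489345539905 [-1.2  0.1  0.8  1.5 -1.2 -1.8  1.6 -0.1]
top cover_rib 0.72 [250.688 249.408] 1163
top power_key 0.68 [295.68  272.784] 232
top dish_center 0.67 [312.576 164.88 ] 1476
scene cover_rib 0.68 [418.816 352.896] 329
scene power_key 0.46 [319.872 223.584] 129
scene dish_center 0.67 [365.888 232.704] 1393
(436, 800, 3)
```

View pics/ov.png

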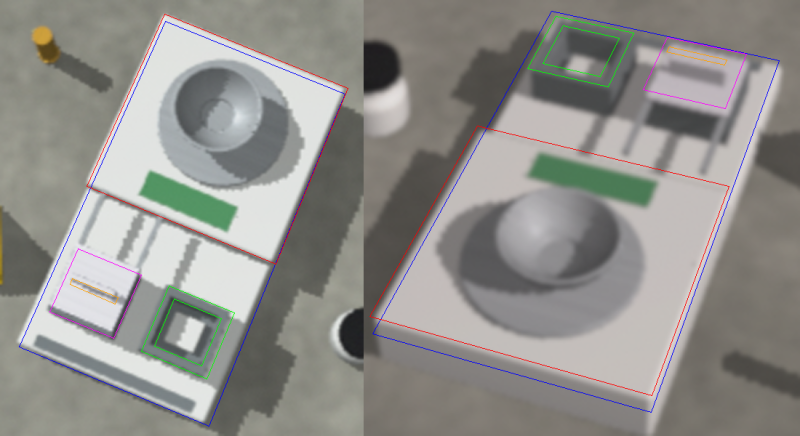

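```bash
python3 - <<'E'
from h import *
from scipy.optimize import minimize
from scipy.ndimage import map_coordinates
t=ctrl.snapshot("top");s=ctrl.snapshot("scene")
def rect(cx,cy,w,h,z):
    c=np.array([[cx-w,cy-h,z],[cx-w,cy+h,z],[cx+w,cy+h,z],[cx+w,cy-h,z]])/1e3
    return [(c[i],c[(i+1)%4]) for i in range(4)]
D=rect(-95,0,80,95,28);Rr=rect(77.5,0,92.5,95,46)
fixed={"t":[D[0],D[1],D[3]]+Rr+rect(-105,-45,32,32,58)+rect(-105,-45,23,23,58),
       "s":[D[0],D[1],D[3]]+[Rr[1],Rr[2],Rr[3]]+rect(-105,-45,32,32,58)}
cov=rect(-105,45,31,31,62)
u=np.linspace(.05,.95,40)[:,None]
G={}
for k,S in(("t",t),("s",s)):
    L=cv2.GaussianBlur(cv2.cvtColor(S["color"],cv2.COLOR_RGB2GRAY).astype(np.float32),(0,0),1.0)
    G[k]=np.minimum(np.hypot(cv2.Sobel(L,5,1,0),cv2.Sobel(L,5,0,1)),120)
def score(q,use="ts"):
    v=0
    for k,S in(("t",t),("s",s)):
        if k not in use: continue
        E=list(fixed[k])+[(a+[q[3],0,0],b+[q[3],0,0]) for a,b in cov]
        P=np.vstack([a+(b-a)*u for a,b in E])
        w=proj(S,T(q[:3],P));v-=map_coordinates(G[k],[w[:,1],w[:,0]],order=1).mean()
    return v
x0=np.array([.6725,.0771,-.3735,.006])
for use in("t","s","ts"):
    best=min((minimize(score,x0+d,args=(use,),method="Nelder-Mead",options=dict(initial_simplex=x0+d+np.vstack([np.zeros(4),np.diag([.004,.004,.02,.005])]))) for d in np.random.default_rng(0).normal(0,1,(12,4))*[.003,.003,.01,.003]),key=lambda r:r.fun)
    print(use,best.x.round(4),np.degrees(best.x[2]).round(2),best.fun)
E
```

```text
t [ 0.6741  0.0792 -0.3858  0.005 ] -22.1 -95.84200286865234
s [ 0.678   0.0815 -0.3672  0.0037] -21.04 -85.44038391113281
ts [ 0.675   0.0802 -0.3812  0.0051] -21.84 -174.4072723388672
```

```bash
cat >> h.py <<'E'
B=np.array([.675,.0802,-.3812])
def plan(fx,fy,tip,yaw=np.degrees(B[2])-90,off=.0545):
    """shares to bring pan-side finger centre to balance (fx,fy), tip height in m"""
    from scipy.spatial.transform import Rotation as Ro
    o=ctrl.get_obs();R=Ro.from_euler("xyz",o["orientation"],degrees=True)
    g=T(B,[[fx-off,fy,0]])[0];g[2]=tip+.066
    d=R.inv().apply(g-o["tool_pos"])
    dy=-(yaw-o["orientation"][2]+180)%360-0
    dy=((-(yaw-o["orientation"][2])+180)%360-180)
    print("goal",g.round(4),"now",o["tool_pos"].round(4),o["orientation"].round(2),"F",o["force"].round(1),"open",round(o["opening"],4),"t",o["clock"])
    print("mm",(d*1e3).round(1),"share",(d/.8).round(4),"turn",round(dy/90,4))
E
python3 -c "
from h import *
plan(-.125,.045,.15)"
```

```text
goal [0.5251 0.1888 0.216 ] now [0.2819 0.6133 0.2922] [-180.      0.    -24.68] F [0.1 0.3 0.4] open 0.0872 t 1.5
mm [398.3 284.2  76.2] share [0.4979 0.3552 0.0952] turn 0.9684
```

Request:
send_rows(
  deltas=[
    [[0.498,0.355,0.095],0.968],
    [[0.498,0.355,0.095],0.968],
    [[0.498,0.355,0.095],0.968],
    [[0.498,0.355,0.095],0.968],
    [[0.498,0.355,0.095],0.968],
  ],
  gripper=1,
)

```text
clock: 1.92
tool_pos: [0.3848, 0.433, 0.2601]
orientation: [-180.0, 0.0, -60.8]
force: [2.0, 0.4, -0.3]
opening: 0.0877
gripper_force: 0.0
```

```bash
python3 -c "
from h import *
plan(-.125,.045,.15)"
```

```text
goal [0.5251 0.1888 0.216 ] now [0.3848 0.433  0.2601] [-1.7998e+02  1.0000e-02 -6.0810e+01] F [ 2.   0.4 -0.3] open 0.0877 t 1.9167
mm [281.7  -3.4  44.1] share [ 0.3521 -0.0042  0.0551] turn 0.567
```

Request:
send_rows(
  deltas=[
    [[0.352,-0.004,0.055],0.567],
    [[0.352,-0.004,0.055],0.567],
    [[0.352,-0.004,0.055],0.567],
    [[0.352,-0.004,0.055],0.567],
    [[0.352,-0.004,0.055],0.567],
  ],
)

```text
clock: 2.33
tool_pos: [0.4884, 0.255, 0.2282]
orientation: [-180.0, 0.0, -96.6]
force: [-0.4, -0.5, 0.2]
opening: 0.0875
gripper_force: 0.0
```

```bash
python3 -c "
from h import *
plan(-.125,.045,.15)"
```

```text
goal [0.5251 0.1888 0.216 ] now [0.4884 0.255  0.2282] [-1.7996e+02  4.0000e-02 -9.6630e+01] F [-0.4 -0.5  0.2] open 0.0875 t 2.3333
mm [ 61.6 -44.2  12.2] share [ 0.077  -0.0552  0.0152] turn 0.169
```

Request:
send_rows(
  deltas=[
    [[0.077,-0.055,0.015],0.169],
    [[0.077,-0.055,0.015],0.169],
    [[0.077,-0.055,0.015],0.169],
    [[0.077,-0.055,0.015],0.169],
    [[0.077,-0.055,0.015],0.169],
  ],
)

```text
clock: 2.75
tool_pos: [0.5249, 0.1907, 0.2162]
orientation: [-180.0, 0.0, -111.5]
force: [-0.7, 0.4, -0.5]
opening: 0.0879
gripper_force: 0.0
```

```bash
python3 - <<'E'
from h import *
plan(-.125,.045,.067)
out=[]
for n in("top","scene"):
    S=ctrl.snapshot(n);c=proj(S,T(B,[[-.105,.045,.1]]))[0].astype(int)
    x,y=np.clip(c-[66,80],0,None)
    im=np.ascontiguousarray(cv2.resize(S["color"][y:y+160,x:x+132,::-1],None,fx=3,fy=3,interpolation=cv2.INTER_CUBIC))
    for P in([-.125,.045,.15],[-.234,.045,.15],[-.1,.045,.078]):
        q=((proj(S,T(B,[P]))[0]-[x,y])*3).astype(int).tolist();cv2.circle(im,q,3,(0,0,255),-1)
    out.append(im)
cv2.imwrite("pics/c1.png",np.hstack(out))
E
```

```text
goal [0.5251 0.1888 0.133 ] now [0.5249 0.1907 0.2162] [-1.7999e+02  2.0000e-02 -1.1147e+02] F [-0.7  0.4 -0.5] open 0.0879 t 2.75
mm [ 1.7 -0.9 83.2] share [ 0.0021 -0.0011  0.104 ] turn 0.0041
```

View pics/c1.png

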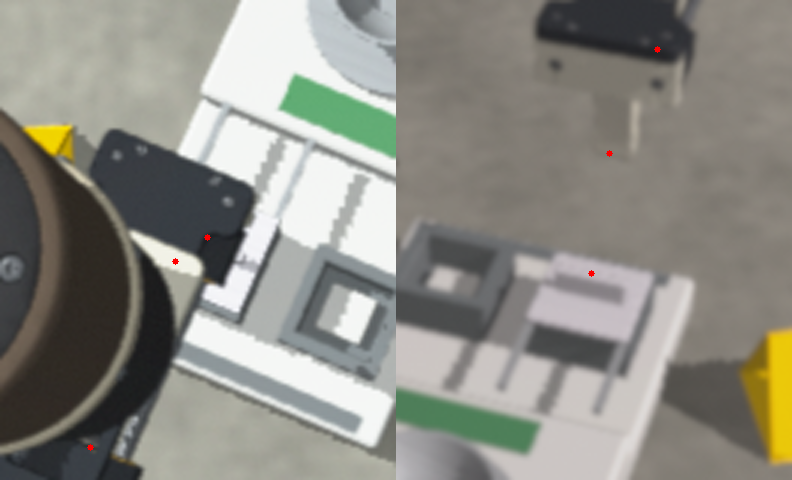

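The fingertip in the scene crop is at about (618,153), within a few mm of the predicted (609,153). The rib top edge sits on its predicted dot at (591,273). I'll lower the finger in front of the rib.

Request:
send_rows(
  deltas=[
    [[0.002,0.002,0.045],0.004],
    [[0.002,0.002,0.085],0.004],
    [[0.002,0.002,0.102],0.004],
    [[0.002,0.002,0.102],0.004],
    [[0.002,0.002,0.102],0.004],
  ],
)

```text
clock: 3.27
tool_pos: [0.5223, 0.1908, 0.1344]
orientation: [180.0, -0.1, -111.7]
force: [-0.2, 0.3, 0.7]
opening: 0.0878
gripper_force: 0.0
```

```bash
python3 -c "
from h import *
plan(-.0635,.045,.068)"
```

```text
goal [0.5822 0.1659 0.134 ] now [0.5223 0.1908 0.1344] [ 1.7999e+02 -6.0000e-02 -1.1172e+02] F [-0.2  0.3  0.7] open 0.0878 t 3.2667
mm [  1.  -64.9   0.4] share [ 0.0012 -0.0811  0.0005] turn 0.0014
```

Request:
send_rows(
  deltas=[
    [[0.0,-0.01,0.0],0.0],
    [[0.0,-0.02,0.0],0.0],
    [[0.0,-0.03,0.0],0.0],
    [[0.0,-0.04,0.0],0.0],
    [[0.0,-0.05,0.0],0.0],
  ],
)

```text
clock: 3.68
tool_pos: [0.561, 0.1748, 0.1352]
orientation: [-180.0, 0.1, -111.9]
force: [-2.2, 1.6, 1.7]
opening: 0.0874
gripper_force: 0.9
```

Request:
send_rows(
  deltas=[
    [[0.0,-0.006,0.0],0.0],
    [[0.0,-0.012,0.0],0.0],
    [[0.0,-0.018,0.0],0.0],
    [[0.0,-0.022,0.0],0.0],
    [[0.0,-0.025,0.0],0.0],
  ],
)

```text
clock: 4.1
tool_pos: [0.5785, 0.1671, 0.1343]
orientation: [180.0, -0.0, -111.9]
force: [-2.0, 0.8, 1.2]
opening: 0.0875
gripper_force: 0.8
```

```bash
python3 - <<'E'
from h import *
plan(-.0625,.045,.068)
S=ctrl.snapshot("scene");x,y=270,185
im=np.ascontiguousarray(cv2.resize(S["color"][y:y+120,x:x+150,::-1],None,fx=5,fy=5,interpolation=cv2.INTER_CUBIC))
for c,col in((.045,(0,255,0)),(.056,(0,0,255))):
    q=((proj(S,T(B,[[-.105+c-.031,.014,.062],[-.105+c+.031,.014,.062],[-.105+c+.031,.076,.062],[-.105+c-.031,.076,.062]]))-[x,y]+.5)*5).astype(int)
    cv2.polylines(im,[q],True,col,1)
cv2.imwrite("pics/c2.png",im)
E
```

```text
goal [0.5831 0.1655 0.134 ] now [0.5785 0.1671 0.1343] [ 1.7998e+02 -3.0000e-02 -1.1189e+02] F [-2.   0.8  1.2] open 0.0875 t 4.1
mm [-0.3 -4.9  0.3] share [-0.0003 -0.0061  0.0003] turn -0.0006
```

View pics/c2.png

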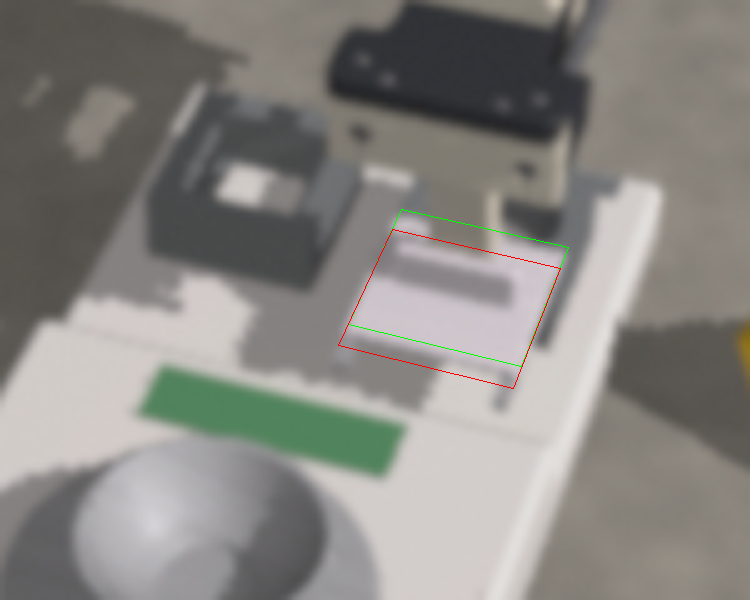

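The cover's front edge lies between the 45 mm outline (green) and the 56 mm outline (red), so it is open about 50 mm. I'll push on gently until it stops.

Request:
send_rows(
  deltas=[
    [[0.0,-0.002,0.0],0.0],
    [[0.0,-0.0035,0.0],0.0],
    [[0.0,-0.005,0.0],0.0],
    [[0.0,-0.005,0.0],0.0],
    [[0.0,-0.005,0.0],0.0],
  ],
)

```text
clock: 4.57
tool_pos: [0.5819, 0.1658, 0.1343]
orientation: [180.0, -0.0, -111.9]
force: [0.2, -0.8, -0.9]
opening: 0.0875
gripper_force: 0.3
```

Request:
send_rows(
  deltas=[
    [[0.0,-0.001,0.0],0.0],
    [[0.0,-0.002,0.0],0.0],
    [[0.0,-0.0025,0.0],0.0],
    [[0.0,-0.0025,0.0],0.0],
    [[0.0,-0.0025,0.0],0.0],
  ],
)

```text
clock: 4.98
tool_pos: [0.5838, 0.1651, 0.1343]
orientation: [180.0, -0.0, -111.9]
force: [-1.1, -0.5, 0.6]
opening: 0.0876
gripper_force: 0.5
```

Request:
send_rows(
  deltas=[
    [[0.0,-0.001,0.0],0.0],
    [[0.0,-0.002,0.0],0.0],
    [[0.0,-0.003,0.0],0.0],
    [[0.0,-0.003,0.0],0.0],
    [[0.0,-0.003,0.0],0.0],
  ],
)

```text
clock: 5.4
tool_pos: [0.5862, 0.1643, 0.1344]
orientation: [-180.0, 0.0, -111.9]
force: [-1.5, 0.2, -0.9]
opening: 0.0876
gripper_force: 0.6
```

Request:
send_rows(
  deltas=[
    [[0.0,-0.001,0.0],0.0],
    [[0.0,-0.002,0.0],0.0],
    [[0.0,-0.002,0.0],0.0],
    [[0.0,-0.002,0.0],0.0],
    [[0.0,-0.002,0.0],0.0],
  ],
)

```text
clock: 5.82
tool_pos: [0.5871, 0.1639, 0.1344]
orientation: [180.0, -0.0, -111.9]
force: [-4.9, 1.1, 2.1]
opening: 0.0879
gripper_force: 2.6
```

Request:
send_rows(
  deltas=[
    [[0.0,-0.001,0.0],0.0],
    [[0.0,-0.002,0.0],0.0],
    [[0.0,-0.002,0.0],0.0],
    [[0.0,-0.002,0.0],0.0],
    [[0.0,-0.002,0.0],0.0],
  ],
)

```text
clock: 6.23
tool_pos: [0.5874, 0.1637, 0.1344]
orientation: [179.9, -0.0, -111.9]
force: [-12.4, 6.5, 5.7]
opening: 0.0873
gripper_force: 6.6
```

Request:
send_rows(
  deltas=[
    [[0.0,0.01,0.0],0.0],
    [[0.0,0.01,-0.05],0.0],
    [[0.0,0.06,-0.09],0.0],
    [[0.0,0.11,-0.1],0.0],
    [[0.0,0.16,-0.1],0.0],
  ],
)

```text
clock: 6.65
tool_pos: [0.4768, 0.2098, 0.2172]
orientation: [-179.8, 0.3, -111.9]
force: [-0.2, 1.3, -0.1]
opening: 0.0878
gripper_force: 0.0
```

Request:
send_rows(
  deltas=[
    [[0.05,0.0,0.0],0.0],
    [[0.1,0.0,0.0],0.0],
    [[0.1,0.0,0.0],0.0],
    [[0.1,0.0,0.0],0.0],
    [[0.1,0.0,0.0],0.0],
  ],
)

```text
clock: 7.07
tool_pos: [0.4467, 0.1347, 0.215]
orientation: [-179.9, 0.1, -111.9]
force: [0.1, 0.1, 1.0]
opening: 0.0875
gripper_force: 0.0
```

```bash
python3 - <<'E'
from h import *
plan(-.105,.045,.1)
a=np.linspace(0,2*np.pi,60)
out=[]
for n in("top","scene"):
    S=ctrl.snapshot(n);save(S,"w_"+n);c=proj(S,T(B,[[-.09,.03,.058]]))[0].astype(int);x,y=c-[39,60]
    for k in("tare_mouth","tare_key","cover_rib"):
        for d in ctrl.cut_out(S,k)[:1]:
            p=np.array(d["xy"])*[640,480];m=d["pixels"];pc=np.argwhere(m).mean(0)[::-1] if m.any() else p
            print(n,k,d["conf"],p,pc,m.sum(),ray(S,pc,.04),proj(S,T(B,[[-.105,.045,.04]])))
    im=np.ascontiguousarray(cv2.resize(S["color"][y:y+120,x:x+79,::-1],None,fx=5,fy=5,interpolation=cv2.INTER_CUBIC))
    for r,z,col in((.025,.058,(0,0,255)),(.017,.04,(0,255,0))):
        q=((proj(S,T(B,np.c_[-.105+r*np.cos(a),.045+r*np.sin(a),0*a+z]))-[x,y]+.5)*5).astype(int);cv2.polylines(im,[q],True,col,1)
    q=((proj(S,T(B,[[-.128,-.068,.058],[-.082,-.068,.058],[-.082,-.022,.058],[-.128,-.022,.058]]))-[x,y]+.5)*5).astype(int);cv2.polylines(im,[q],True,(255,0,0),1)
    out.append(im)
cv2.imwrite("pics/c3.png",np.hstack(out))
E
```

```text
goal [0.5437 0.1813 0.166 ] now [0.4467 0.1347 0.215 ] [-1.7989e+02  1.2000e-01 -1.1187e+02] F [0.1 0.1 1. ] open 0.0875 t 7.0667
mm [-79.3 -72.6  49.3] share [-0.0991 -0.0907  0.0616] turn -0.0004
top tare_mouth 0.89 [254.208 241.2  ] [257.09094828 240.09439655] 2320 [0.62170019 0.15066868 0.04      ] [[250.96525454 254.50719973]]
top tare_key 0.54 [250.816 253.68 ] [252.02214022 255.18450185] 271 [0.59305148 0.15902233 0.04      ] [[250.96525454 254.50719973]]
top cover_rib 0.73 [261.824 227.712] [263.13459801 226.22402891] 1107 [0.64836073 0.14031545 0.04      ] [[250.96525454 254.50719973]]
scene tare_key 0.52 [369.6   231.792] [368.84946237 232.67741935] 93 [0.59073226 0.16302338 0.04      ] [[367.96591232 234.04390588]]
scene cover_rib 0.87 [357.312 248.592] [359.00815494 247.77879715] 981 [0.62898732 0.1414169  0.04      ] [[367.96591232 234.04390588]]
```

View pics/c3.png

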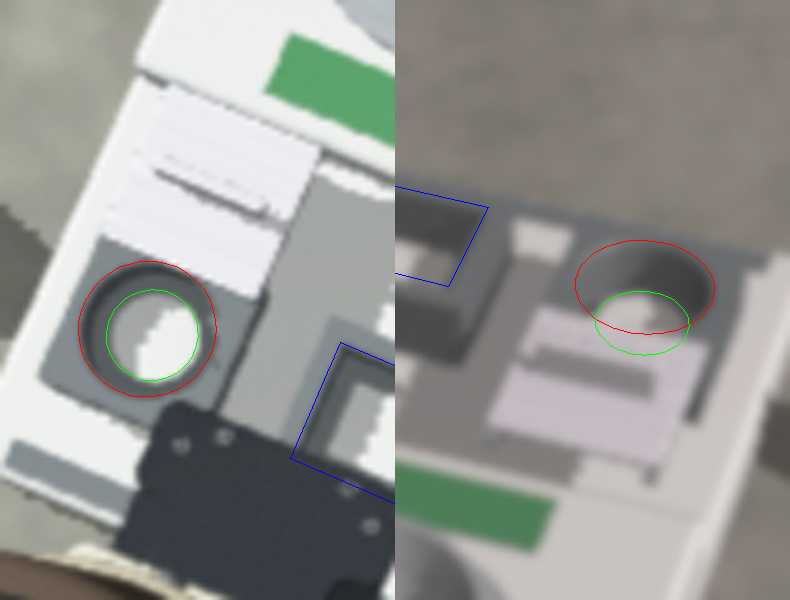

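The overlay matches the open well: mouth circle at (148,329), key circle at (152,335), and the cover is fully back. From the contact at the stop, the finger's outer face is 61 mm from the TCP, so its centre is about 52.5 mm out. I'll move over the well.

Request:
send_rows(
  deltas=[
    [[-0.03,-0.03,0.0],0.0],
    [[-0.065,-0.06,0.02],0.0],
    [[-0.099,-0.093,0.05],0.0],
    [[-0.099,-0.093,0.06],0.0],
    [[-0.099,-0.093,0.06],0.0],
  ],
)

```text
clock: 7.88
tool_pos: [0.5445, 0.18, 0.1621]
orientation: [179.8, -0.3, -111.9]
force: [-1.9, -0.6, -0.7]
opening: 0.0875
gripper_force: 0.0
```

```bash
python3 -c "
from h import *
plan(-.105,.045,.043,off=.0525)"
```

```text
goal [0.5455 0.1806 0.109 ] now [0.5445 0.18   0.1621] [ 179.8    -0.3  -111.93] F [-1.9 -0.6 -0.7] open 0.0875 t 7.8833
mm [-1.2 -0.9 53.1] share [-0.0015 -0.0011  0.0664] turn -0.001
```

Request:
send_rows(
  deltas=[
    [[0.0,0.0,0.0],0.0],
    [[0.0,0.0,0.02],0.0],
    [[0.0,0.0,0.04],0.0],
    [[0.0,0.0,0.06],0.0],
    [[0.0,0.0,0.06],0.0],
  ],
)

```text
clock: 8.3
tool_pos: [0.5427, 0.1792, 0.1172]
orientation: [179.9, -0.1, -111.9]
force: [-0.6, -0.5, 0.2]
opening: 0.0875
gripper_force: 0.0
```

```bash
python3 -c "
from h import *
plan(-.105,.045,.035,off=.0525)"
```

```text
goal [0.5455 0.1806 0.101 ] now [0.5427 0.1792 0.1172] [ 1.7991e+02 -1.0000e-01 -1.1190e+02] F [-0.6 -0.5  0.2] open 0.0875 t 8.3
mm [-2.4 -2.2 16.2] share [-0.003  -0.0028  0.0202] turn -0.0006
```

Request:
send_rows(
  deltas=[
    [[-0.003,-0.003,0.005],0.0],
    [[-0.003,-0.003,0.01],0.0],
    [[-0.003,-0.003,0.015],0.0],
    [[-0.003,-0.003,0.018],0.0],
    [[-0.003,-0.003,0.018],0.0],
  ],
)

```text
clock: 8.72
tool_pos: [0.548, 0.1818, 0.1041]
orientation: [-180.0, 0.1, -111.9]
force: [-0.2, 0.8, 2.6]
opening: 0.0878
gripper_force: 1.2
```

Request:
send_rows(
  deltas=[
    [[0.0,0.0,0.001],0.0],
    [[0.0,0.0,0.002],0.0],
    [[0.0,0.0,0.003],0.0],
    [[0.0,0.0,0.003],0.0],
    [[0.0,0.0,0.003],0.0],
  ],
)

```text
clock: 9.13
tool_pos: [0.548, 0.1818, 0.1017]
orientation: [-180.0, 0.0, -111.9]
force: [0.4, 0.2, 3.9]
opening: 0.0875
gripper_force: 2.1
```

Contact with the spring now shows 3.9 N. I'll press on to the stop.

Request:
send_rows(
  deltas=[
    [[0.0,0.0,0.001],0.0],
    [[0.0,0.0,0.002],0.0],
    [[0.0,0.0,0.002],0.0],
    [[0.0,0.0,0.002],0.0],
    [[0.0,0.0,0.002],0.0],
  ],
)

```text
clock: 9.55
tool_pos: [0.548, 0.1818, 0.1007]
orientation: [-179.9, 0.1, -111.8]
force: [-2.1, 1.1, 10.9]
opening: 0.0872
gripper_force: 5.5
```

Request:
send_rows(
  deltas=[
    [[0.0,0.0,0.001],0.0],
    [[0.0,0.0,0.002],0.0],
    [[0.0,0.0,0.002],0.0],
    [[0.0,0.0,0.002],0.0],
    [[0.0,0.0,0.002],0.0],
  ],
)

```text
clock: 9.97
tool_pos: [0.5481, 0.1818, 0.1004]
orientation: [-179.9, 0.1, -111.8]
force: [-6.8, 0.9, 23.9]
opening: 0.0878
gripper_force: 11.4
```

The key is on its stop: 24 N, with z stalled at 0.1004. Holding there.

Request:
send_rows(
  deltas=[
    [[0.0,0.0,0.0],0.0],
    [[0.0,0.0,0.0],0.0],
    [[0.0,0.0,0.0],0.0],
    [[0.0,0.0,0.0],0.0],
    [[0.0,0.0,0.0],0.0],
  ],
)

```text
clock: 10.38
tool_pos: [0.5481, 0.1818, 0.1004]
orientation: [-179.9, 0.1, -111.8]
force: [-7.2, 0.4, 22.8]
opening: 0.0877
gripper_force: 11.4
```

Request:
send_rows(
  deltas=[
    [[0.0,0.0,0.0],0.0],
    [[0.0,0.0,0.0],0.0],
    [[0.0,0.0,0.0],0.0],
    [[0.0,0.0,0.0],0.0],
    [[0.0,0.0,0.0],0.0],
  ],
)

```text
clock: 10.8
tool_pos: [0.5481, 0.1818, 0.1004]
orientation: [-179.9, 0.1, -111.8]
force: [-6.7, 0.5, 23.2]
opening: 0.0875
gripper_force: 11.4
```

Request:
send_rows(
  deltas=[
    [[0.0,0.0,0.0],0.0],
    [[0.0,0.0,0.0],0.0],
    [[0.0,0.0,0.0],0.0],
    [[0.0,0.0,0.0],0.0],
    [[0.0,0.0,0.0],0.0],
  ],
)

```text
clock: 11.22
tool_pos: [0.5481, 0.1818, 0.1004]
orientation: [-179.9, 0.1, -111.8]
force: [-7.3, 1.7, 22.7]
opening: 0.0879
gripper_force: 11.4
```

Request:
send_rows(
  deltas=[
    [[0.0,0.0,0.0],0.0],
    [[0.0,0.0,0.0],0.0],
    [[0.0,0.0,0.0],0.0],
    [[0.0,0.0,0.0],0.0],
    [[0.0,0.0,0.0],0.0],
  ],
)

```text
clock: 11.63
tool_pos: [0.5481, 0.1818, 0.1004]
orientation: [-179.9, 0.1, -111.8]
force: [-7.5, 0.0, 23.2]
opening: 0.0874
gripper_force: 11.4
```

Request:
send_rows(
  deltas=[
    [[0.0,0.0,0.0],0.0],
    [[0.0,0.0,0.0],0.0],
    [[0.0,0.0,0.0],0.0],
    [[0.0,0.0,0.0],0.0],
    [[0.0,0.0,0.0],0.0],
  ],
)

```text
clock: 12.05
tool_pos: [0.5481, 0.1818, 0.1004]
orientation: [-179.9, 0.1, -111.8]
force: [-7.7, 1.0, 21.9]
opening: 0.0877
gripper_force: 11.4
```

Request:
send_rows(
  deltas=[
    [[0.0,0.0,0.0],0.0],
    [[0.0,0.0,0.0],0.0],
    [[0.0,0.0,0.0],0.0],
    [[0.0,0.0,0.0],0.0],
    [[0.0,0.0,0.0],0.0],
  ],
)

```text
clock: 12.47
tool_pos: [0.5481, 0.1818, 0.1003]
orientation: [-179.9, 0.1, -111.8]
force: [-7.6, 0.1, 22.7]
opening: 0.0879
gripper_force: 11.4
```

Request:
send_rows(
  deltas=[
    [[0.0,0.0,-0.02],0.0],
    [[0.0,0.0,-0.05],0.0],
    [[0.0,0.0,-0.1],0.0],
    [[0.0,0.0,-0.15],0.0],
    [[0.0,0.0,-0.15],0.0],
  ],
)

```text
clock: 12.88
tool_pos: [0.5502, 0.1825, 0.2256]
orientation: [-179.6, 0.4, -111.8]
force: [0.7, 1.2, 1.2]
opening: 0.0876
gripper_force: 0.0
```

Request:
send_rows(
  deltas=[
    [[0.0,0.05,0.0],0.0],
    [[0.0,0.1,0.0],0.0],
    [[0.0,0.15,0.0],0.0],
    [[0.0,0.15,0.0],0.0],
    [[0.0,0.15,0.0],0.0],
  ],
)

```text
clock: 13.3
tool_pos: [0.4343, 0.2265, 0.218]
orientation: [180.0, -0.0, -111.7]
force: [1.0, 0.4, 0.7]
opening: 0.0876
gripper_force: 0.0
```

```bash
python3 - <<'E'
from h import *
out=[]
for n in("top","scene"):
    S=ctrl.snapshot(n);out.append(cv2.resize(S["color"][90:390,150:450,::-1],(400,400),interpolation=cv2.INTER_CUBIC))
    for k,z in dict(dish_center=.067,jar_center=.03,marker_center=.035,case_center=.024).items():
        for d in ctrl.boxes_of(S,k)[:1]: print(n,k,ray(S,np.array(d["xy"])*[640,480],z).round(3))
cv2.imwrite("pics/c4.png",np.hstack(out))
E
```

```text
top dish_center [0.755 0.048 0.067]
top jar_center [ 0.563 -0.085  0.03 ]
top marker_center [0.633 0.285 0.035]
top case_center [0.837 0.218 0.024]
scene dish_center [0.758 0.053 0.067]
scene marker_center [0.668 0.287 0.035]
```

View pics/c4.png

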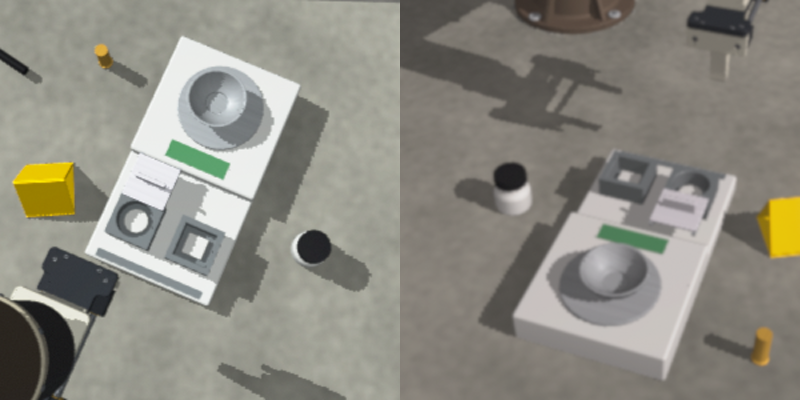

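The picture shows the cover fully back (150,178 in the top view) with the round well open and the key visible at (135,218). Dish, jar, marker and case stand where they were, and the arm is clear of everything. I'm handing in.

```bash
python3 -c "
from plant import ctrl
print(ctrl.close_job())"
```

```text
the job is handed in; nothing more can be done
None
```

I pushed the dust cover back to its stop, held the tare key down on its stop for about 2.5 s and released it, then handed the job in at about 13 s with the cover open and the surroundings undisturbed in the last pictures; no verdict came back.

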